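# Grade three test rollers by length down the sorting ramp

## Task

Grade the three plain metal rollers by length with the covered sorting ramp, whose height has just been changed with its screws: set each roller down gently, square and central, across the two prongs at the ramp's open upper end, without letting it drop, and let it roll. The short roller must lodge in the first pocket, the middle one in the second, the long one in the third; leave the other things on the table where they are.

Things in the scene. Friction and masses are not known exactly. Their poses are not given: they have to be found in the camera images.
- ramp: Base plate (fixed) of the sorting ramp, 225 x 118 x 8 mm. x points downhill, y across, z up; origin on the table under its middle. Above it on four height screws stands a lane, 238 mm long, 108 mm wide inside, falling 8 degrees along x, with 16 mm side walls and three central pockets 34 mm deep. The lane stands 0 to 24 mm higher each time; NO pose here shows it: feel it or look.
- head (a point): Centre of a roller set down at the ramp's upper end: (-0.090, 0, 0.110) in the ramp's frame, true height +-12 mm. The lane surface under it, 15 mm below square to the slope, is 83 to 107 mm above the table. Here are two flat prongs, x -0.118 to -0.075, sloping as the lane, with a 36 mm wide notch between, open below for fingers; a roller laid across rests on both. Let go, it rolls.
- hood (a point): Lower edge, mid-width, of the clear cover's tall front pane, which stands across the lane from 60 to 164 mm above it: (-0.050, 0, 0.149) in the ramp's frame, true height +-12 mm. Behind it a clear roof, 60 mm above the lane, covers all three pockets. An upright gripper over the prongs strikes the pane with its wide housing, so lean the tool, wrist uphill, 30 to 45 degrees from vertical.
- pocket1 (a point): Centre of a roller lodged in the first (uppermost) pocket, 68 mm wide across the lane, 46 mm along it; (-0.033, 0, 0.067) in the ramp's frame, true height +-12 mm. A roller longer than a pocket is wide rides over it; a shorter one drops in, if square to the lane and central within 3 mm.
- pocket2 (a point): Centre of a roller lodged in the second pocket, 88 mm wide, 48 mm along the lane; (0.033, 0, 0.058) in the ramp's frame, true height +-12 mm.
- pocket3 (a point): Centre of a roller lodged in the third (lowest) pocket, the full 108 mm wide, 46 mm along the lane; (0.094, 0, 0.049) in the ramp's frame, true height +-12 mm.
- roller_short: Short roller: bare metal cylinder, 60 mm long, 30 mm diameter, about 100 g, smooth, lying on its side. Origin at its centre; its y axis is its long axis.
- roller_middle: Middle roller: bare metal cylinder, 80 mm long, 30 mm diameter, about 130 g, smooth, lying on its side. Origin at its centre; its y axis is its long axis.
- roller_long: Long roller: bare metal cylinder, 100 mm long, 30 mm diameter, about 160 g, smooth, lying on its side. Origin at its centre; its y axis is its long axis.
- coupon_rack: Black slotted block, 46 x 110 x 20 mm, a bystander; origin at the centre of its underside.
- tweezers: Metal tweezers lying flat, 18 x 120 x 8 mm (long along y), a bystander; origin at the centre of the underside.
- parts_pot: White pot with a green screw lid, 45 mm diameter, 43 mm high, a bystander; origin at the centre of its underside.
- sharpener: Small metal sharpener, 15 x 25 x 14 mm, a bystander; origin at the centre of its underside.
- rubber_block: Rubber block with a paper sleeve, 25 x 52 x 18 mm, a bystander; origin at the centre of its underside.

How it is judged:
At the end, for the whole second after the job is handed in: Each roller lies still in its own pocket (short in the first, middle in the second, long in the third): its centre within 20 mm of the pocket's point as seen from above and within 25 mm in all (the lane's change of height included), its axis across the lane within 0.2 rad (horizontal distance between roller_short and pocket1 below 0.02 m and distance between roller_short and pocket1 below 0.025 m and angle between the y axis of each of roller_short, roller_middle, roller_long and the y axis of ramp, either way round below 0.2 rad and linear speed of each of roller_short, roller_middle, roller_long below 0.02 m/s and horizontal distance between roller_middle and pocket2 below 0.02 m and distance between roller_middle and pocket2 below 0.025 m and horizontal distance between roller_long and pocket3 below 0.02 m and distance between roller_long and pocket3 below 0.025 m); the robot touches nothing.
It fails at once if a bystander (coupon rack, tweezers, parts pot, sharpener or rubber block) is pushed more than 30 mm from where it stood (distance of any of coupon_rack, tweezers, parts_pot, sharpener, rubber_block from where it was at the start of the episode above 0.03 m).
It fails at once if a roller is dropped or slammed onto the prongs: it moves faster than 0.3 m/s within 20 mm (seen from above) of the set-down point and below 0.135 m ((horizontal distance between roller_short and head below 0.02 m and height (world z) of roller_short below 0.135 m and linear speed of roller_short above 0.3 m/s) or (horizontal distance between roller_middle and head below 0.02 m and height (world z) of roller_middle below 0.135 m and linear speed of roller_middle above 0.3 m/s) or (horizontal distance between roller_long and head below 0.02 m and height (world z) of roller_long below 0.135 m and linear speed of roller_long above 0.3 m/s)).
It also fails if it takes over 72 s, if anything falls off the work surface, if the arm or the gripper's body presses on something with over 40 N, if the wrist force passes 120 N, or if a joint passes its speed limit or range.

## Robot

A 6-joint arm with a two-finger parallel gripper is mounted at the origin on a cart in front of the work surface, level with it; the furniture and walls round the work are solid. World frame = base frame: x ahead of the robot, y to its left, z up, the work surface at z = 0. Lengths are in m, angles in rad, forces in N, time in s.
With the tool pointing down it reaches from about 0.375 to 0.9 m from the base axis. Payload 3.1 kg.
Tool frame: the origin (TCP) lies at the very end of the fingers, on their centre line; the grasp point (between the pads) lies 19 mm behind it; y points along the fingers, x is the direction in which the jaws open and shut, and the axes are right-handed (so a half turn about y gives the same grasp; the last joint's range is limited). The gripper opens to 85 mm and grips with 20 to 120 N. Pads are 22 mm wide; open, the fingers measure 114 mm over their backs; the gripper's body (76 mm by 85 mm) begins 54 mm behind the grasp point. The pads swing forward as they close: fully open they stand 13 mm farther back than shut.
Start: joints at [-1.522, 0.527, 1.433, -0, 1.181, -0.178], TCP at [0.141, -0.609, 0.195] pointing down, gripper open.
Joint ranges: [-3.08, 3.08], [-0.75, 2.2], [0.22, 2.44], [-1.43, 4.57], [0, 2.65], [-2.85, 2.85]. Speed limits (rad/s): [2.79, 2.79, 3.14, 3.14, 3.14, 3.14].

## Interface

Orientations are given as a 3x3 rotation matrix whose columns are the frame's x, y, z axes.
In Python, from rig import robot gives the robot as it stands. Calls block until the motion is done:
- robot.movep(position, orientation): joint-space move of the TCP to a pose.
- robot.move_l(position, velocity=0.15, frame=None, max_force=None): straight line of the TCP; frame=None keeps the orientation; velocity is the mean speed in m/s. With max_force (N) it stops when the force on the tool has changed by that much, and returns True; else False.
- robot.move_joints(angles): joint-space move.
- robot.gripper_open() and robot.close_gripper(grasp_force=None): open the fingers fully, or close them until they stop; grasp_force is the grip in N (None keeps the last).
- robot.dwell(seconds).
- robot.ik(position, orientation): joint angles nearest the present ones, or None.
- robot.get_state(): the state.
- robot.capture(name): name is "side" or "top"; returns the picture (420x560x3 uint8, red, green, blue); there is no depth.
- robot.calibration(name): a dict with "vertical_fov" (degrees; the focal length in pixels is half the picture's height over the tangent of half this angle, whatever the lens; pixels are square), "cx", "cy" (the principal point, pixels), "R" (3x3) and "t" (3): a world point X has camera coordinates R X + t. Camera axes: x right, y down, z forward; pixel columns grow to the right and rows downward; lengths in m; the calibration is good to about 2 mm. A picture is of the moment at which its call begins. calibration takes no time and is no camera call.
A pose or a line that the arm cannot do raises robot.IKError and nothing moves.
- robot.finish_job(): hands the job in, once; it reports no verdict.
The state is a dict: "time": time; "joint_pos": joint angles; "dq": joint speeds; "effort": joint torques, N m; "tool_pos": TCP position; "ee_rot": TCP orientation; "contact_force": force on the tool from outside, world axes, zero at the start; "wrist_torque": the same for the moment, N m; "finger_gap": finger opening in m.
Only numpy, scipy, OpenCV 4.12 (cv2) and the standard library are available. Lean on these libraries where they do the work, as an engineer would, in place of code of your own. Each camera call takes 0.05 s, during which the arm holds its last target. There are 200 camera calls.

## Working session

There is one attempt and no reset: what is moved stays moved. The work goes in short steps, each a Python script; the robot and the scene stay as the last script left them, time stands still between calls to the robot, and variables do not carry over. Pictures are saved under pics/ and viewed, about 8 in all and at most 12, crops included, and the job is handed in when it is done.

```bash
ls; mkdir -p pics
python3 - <<'E'
from rig import robot
import cv2
for n in("top","side"):
    cv2.imwrite(f"pics/{n}0.png",robot.capture(n)[:,:,::-1]); c=robot.calibration(n); print(n,c, -c["R"].T@c["t"])
print(robot.get_state())
E
```

```text
pics
top {'vertical_fov': 51.474800637179214, 'cx': 269.3073008096188, 'cy': 214.21098721570326, 'R': array([[ 0.01898804, -0.99978021, -0.00888747],
       [-0.98206941, -0.01698266, -0.18775322],
       [ 0.18756102,  0.01229318, -0.98217602]]), 't': array([-0.08259639,  0.50691688,  1.2550858 ])} [ 0.26399073 -0.08939844  1.32715639]
side {'vertical_fov': 47.92958149816947, 'cx': 279.7616391690719, 'cy': 211.58765993383034, 'R': array([[ 0.54627881, -0.83730581,  0.0223259 ],
       [-0.40948055, -0.29021754, -0.86492743],
       [ 0.73068813,  0.46334951, -0.50140013]]), 't': array([-0.38393134,  0.27097774,  1.14133207])} [-0.51326413 -0.7716611   0.81521175]
{'time': 0.1, 'joint_pos': array([-1.52249549e+00,  5.28390384e-01,  1.43380062e+00, -1.27631328e-05,
        1.18138301e+00, -1.78496654e-01]), 'dq': array([ 0.00054129, -0.00203405, -0.00018724,  0.00099436, -0.00099788,
       -0.00073769]), 'effort': array([ 6.36422158e-06, -4.43304384e+01, -1.78587055e+01, -1.63128616e-04,
        3.91778580e-03, -2.34244901e-06]), 'tool_pos': array([ 0.14052773, -0.60825422,  0.19451257]), 'ee_rot': array([[ 2.24862810e-01, -1.07457811e-04,  9.74390427e-01],
       [-9.74388478e-01,  1.97847630e-03,  2.24862579e-01],
       [-1.95197161e-03, -9.99998037e-01,  3.40180088e-04]]), 'contact_force': array([0.07018141, 0.20710416, 0.15893204]), 'wrist_torque': array([-0.0048419 ,  0.03530009, -0.00423551]), 'finger_gap': 0.08523604711061607}
```

View pics/top0.png

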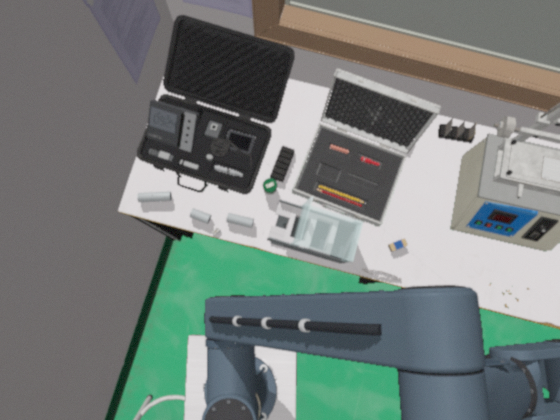

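View pics/side0.png

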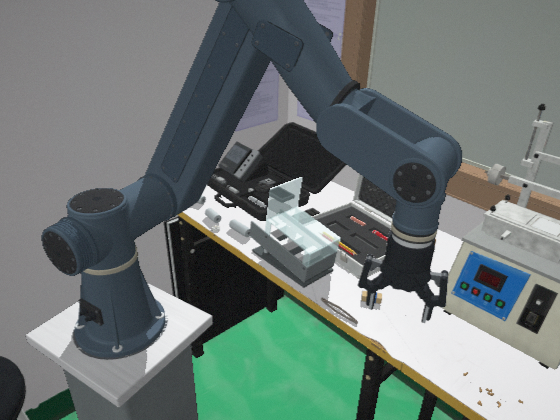

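Top view: rollers near (155,197), (201,215), (240,219). The ramp is at about (315,230), with its upper end on the left. I'll magnify both views.

Run:
```python
import cv2
a=cv2.imread("pics/top0.png")[170:270,130:290]; cv2.imwrite("pics/t1.png",cv2.resize(a,None,fx=5,fy=5,interpolation=cv2.INTER_CUBIC))
a=cv2.imread("pics/top0.png")[180:280,255:415]; cv2.imwrite("pics/t2.png",cv2.resize(a,None,fx=5,fy=5,interpolation=cv2.INTER_CUBIC))
a=cv2.imread("pics/side0.png")[170:290,185:345]; cv2.imwrite("pics/s1.png",cv2.resize(a,None,fx=5,fy=5,interpolation=cv2.INTER_CUBIC))
```

```text
(no output)
```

View pics/t1.png

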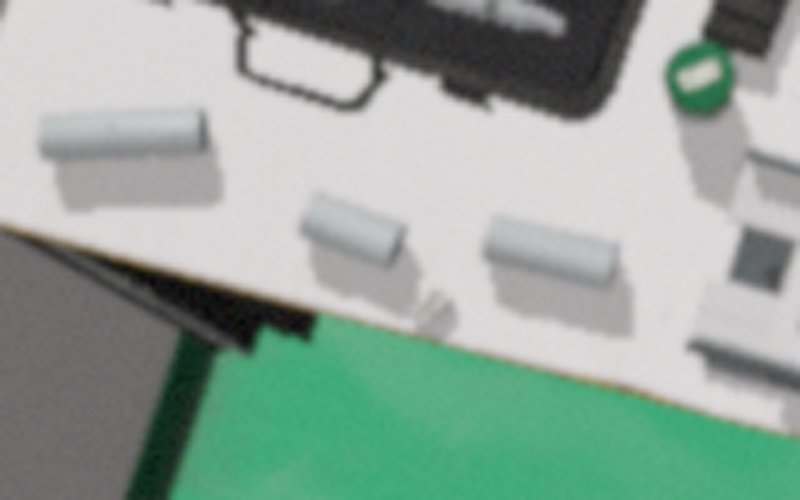

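View pics/t2.png

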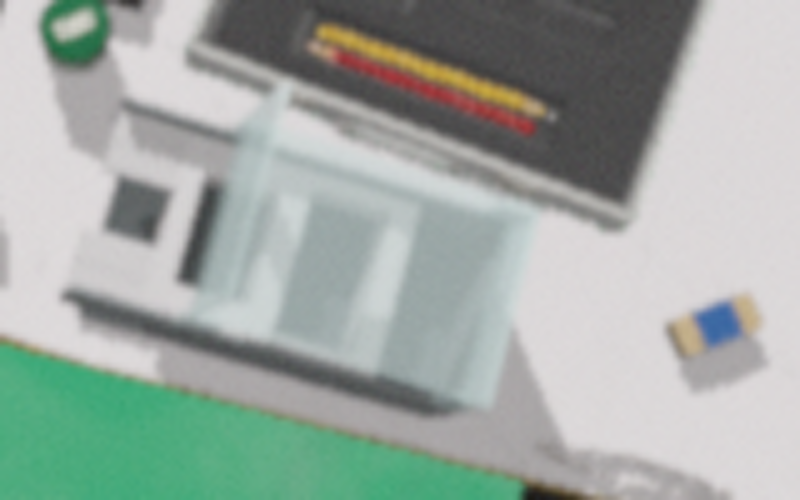

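View pics/s1.png

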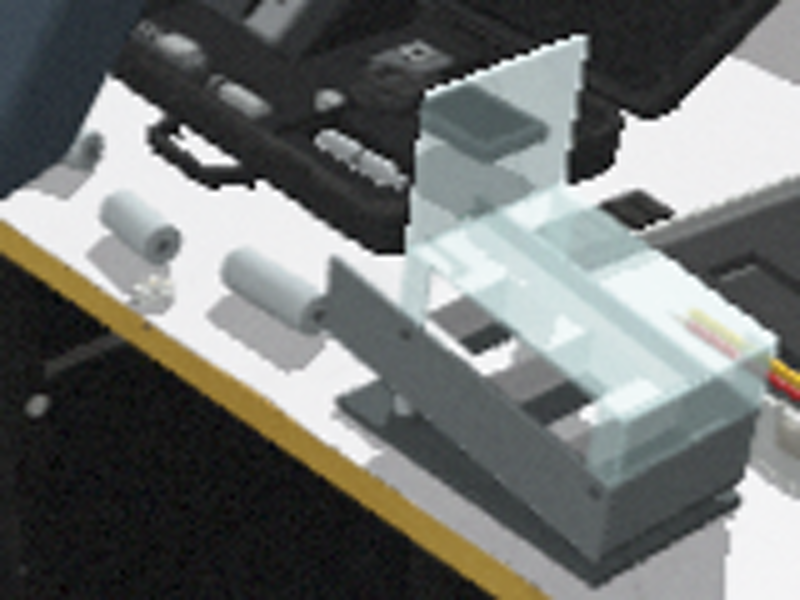

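In the crops, long is on the left, short in the centre and middle on the right. The sharpener is beside the short roller. The ramp notch is at t2 (138,208) and the wall upper-end tops are at t2 (65,295) and (125,103). Next I measure.

```bash
cat > h.py <<'E'
import numpy as np, cv2
from rig import robot
C={n:robot.calibration(n) for n in("top","side")}
def ray(n,u,v):
    c=C[n]; f=210/np.tan(np.radians(c["vertical_fov"]/2))
    d=c["R"].T@np.array([(u-c["cx"])/f,(v-c["cy"])/f,1]); return -c["R"].T@c["t"],d/np.linalg.norm(d)
def onz(n,u,v,z):
    o,d=ray(n,u,v); return o+d*(z-o[2])/d[2]
def proj(n,X):
    c=C[n]; f=210/np.tan(np.radians(c["vertical_fov"]/2)); p=c["R"]@np.asarray(X)+c["t"]; return f*p[:2]/p[2]+[c["cx"],c["cy"]]
def tri(a,b):
    (o,d),(p,e)=ray("top",*a),ray("side",*b)
    s,t=np.linalg.lstsq(np.c_[d,-e],p-o,rcond=None)[0]; return (o+s*d+p+t*e)/2,np.linalg.norm(o+s*d-p-t*e)
E
python3 - <<'E'
from h import *
im=cv2.imread("pics/top0.png").astype(int)
def q(u,v,du,dv): return (130+(u+.5)/5-.5+du,170+(v+.5)/5-.5+dv)
# colour samples: table, shadow, roller, end face
for nm,(u,v) in dict(table=(155,220),shad=(155,205),roll=(155,196),rollS=(201,215),end=(171,196),end2=(208,219),shad2=(240,232)).items(): print(nm,im[v,u])
t=cv2.imread("pics/top0.png"); b=cv2.GaussianBlur(t,(3,3),0).astype(int)
m=((b[:,:,0]-b[:,:,2]>2)&(t.sum(2)>150)).astype(np.uint8)
# include dark end faces
m|=((b.sum(2)<420)).astype(np.uint8)
roi=np.zeros_like(m)
for nm,(x0,y0,x1,y1) in dict(long=(135,188,175,206),short=(187,206,214,225),mid=(224,210,257,230)).items():
    s=m[y0:y1,x0:x1]; n,l,st,ce=cv2.connectedComponentsWithStats(s)
    k=1+st[1:,4].argmax(); ys,xs=np.where(l==k); pts=np.c_[xs+x0,ys+y0].astype(np.float32)
    P=np.array([onz("top",u,v,.015)[:2] for u,v in pts]); c=P.mean(0); r=cv2.minAreaRect((P*1000).astype(np.float32))
    w,V=np.linalg.eigh(np.cov(P.T)); a=V[:,1]; pr=(P-c)@a
    print(nm,st[k],"mean",c.round(4),"ang",np.degrees(np.arctan2(a[1],a[0])).round(1),"ext",np.ptp(pr).round(4),"mid",(c+a*(pr.max()+pr.min())/2).round(4),np.round(r,1) if 0 else r)
    for row in s: print("".join(".#"[i] for i in row))
E
```

```text
table [194 197 204]
shad [166 165 168]
roll [184 184 182]
rollS [197 196 193]
end [150 150 153]
end2 [152 151 150]
shad2 [170 169 173]
long [  3   4  34   9 226] mean [0.5651 0.284 ] ang 92.5 ext 0.1028 mid [0.5651 0.2839] ((564.9257202148438, 283.86199951171875), (24.993818283081055, 102.38697052001953), 3.9068450927734375)
........................................
........................................
........................................
........................................
...........................##...##......
.......#.....###...################.....
...################################.....
...################################.....
...#################################....
...#################################....
....#################################...
....############################.###....
.......###.##.....#...#.#...............
........................................
........................................
........................................
........................................
........................................
short [  4   3  19  13 143] mean [0
[... 858 characters left out ...]
, 77.58489990234375)
.................................
.................................
.................................
.................................
.....###.........................
.....#######.....................
....############.................
....################.............
....#####################........
....########################.....
.....########################....
.......#####################.....
...........##################....
............###.############.....
...................#########.....
......................#####......
.................................
.................................
.................................
.................................
```

Run:
```python
from h import *
A={}
for n,k in(("top",10),("side",6)):
    A[n]=np.mean([robot.capture(n).astype(float) for _ in range(k)],0)[:,:,::-1]
    np.save(f"pics/{n}_avg.npy",A[n])
t=A["top"].astype(np.float32)
# roller end profiles along the axis at z=15 (world), red channel, averaged over +-6mm across
for nm,c,ang,L in(("long",(.5651,.284),92.5,.1),("short",(.507,.1395),69,.06),("mid",(.4957,.017),77,.08)):
    a=np.array([np.cos(np.radians(ang)),np.sin(np.radians(ang))]); p=np.array([-a[1],a[0]])
    s=np.arange(-L/2-.02,L/2+.0201,.002); pr=[]
    for x in s:
        px=[proj("top",[*(np.array(c)+a*x+p*y),.015]) for y in np.linspace(-.006,.006,7)]
        pr.append(np.mean([cv2.remap(t,np.float32([[q[0]]]),np.float32([[q[1]]]),cv2.INTER_LINEAR)[0,0,2] for q in px]))
    print(nm,[(int(round(x*1000)),int(v)) for x,v in zip(s,pr) if abs(x)>L/2-.016])
for nm,(n,x0,y0,x1,y1) in dict(T=("top",262,190,362,270),S=("side",240,210,345,295)).items():
    a=A[n][y0:y1,x0:x1].astype(np.uint8); cv2.imwrite(f"pics/{nm}.png",cv2.resize(a,None,fx=7,fy=7,interpolation=cv2.INTER_CUBIC))
```

```text
long [(-70, 218), (-68, 218), (-66, 218), (-64, 218), (-62, 218), (-60, 217), (-58, 215), (-56, 206), (-54, 190), (-52, 160), (-50, 138), (-48, 124), (-46, 145), (-44, 160), (-42, 172), (-40, 174), (-38, 176), (-36, 175), (34, 175), (36, 175), (38, 175), (40, 175), (42, 175), (44, 175), (46, 175), (48, 175), (50, 179), (52, 186), (54, 198), (56, 207), (58, 214), (60, 216), (62, 217), (64, 217), (66, 217), (68, 217), (70, 217)]
short [(-50, 214), (-48, 211), (-46, 207), (-44, 203), (-42, 197), (-40, 192), (-38, 186), (-36, 179), (-34, 165), (-32, 146), (-30, 133), (-28, 139), (-26, 159), (-24, 174), (-22, 182), (-20, 184), (-18, 185), (-16, 185), (14, 184), (16, 183), (18, 182), (20, 183), (22, 183), (24, 184), (26, 184), (28, 186), (30, 190), (32, 199), (34, 208), (36, 214), (38, 217), (40, 218), (42, 218), (44, 218), (46, 218), (48, 218), (50, 218)]
mid [(-60, 219), (-58, 219), (-56, 219), (-54, 218), (-52, 216), (-50, 211), (-48, 205), (-46, 195), (-44, 185), (-42, 170), (-40, 161), (-38, 163), (-36, 172), (-34, 178), (-32, 181), (-30, 181), (-28, 181), (-26, 182), (24, 179), (26, 179), (28, 178), (30, 178), (32, 178), (34, 178), (36, 179), (38, 182), (40, 189), (42, 200), (44, 209), (46, 215), (48, 218), (50, 219), (52, 220), (54, 220), (56, 219), (58, 219), (60, 219)]
```

View pics/T.png

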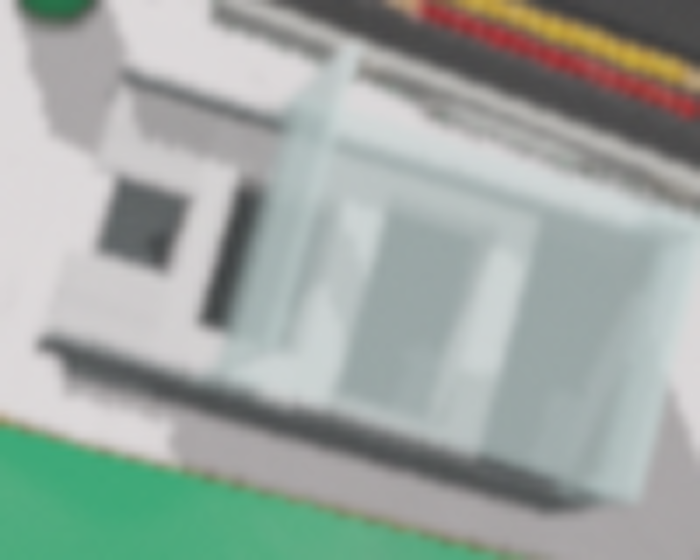

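View pics/S.png

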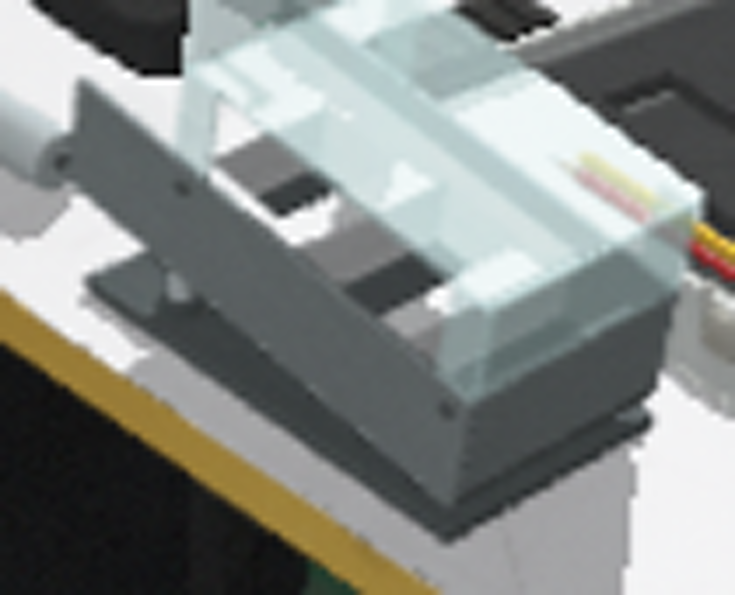

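Run:
```python
from h import *
T=lambda u,v:(262+(u+.5)/7-.5,190+(v+.5)/7-.5); S=lambda u,v:(240+(u+.5)/7-.5,210+(v+.5)/7-.5)
print("near wall top corner",tri(T(42,343),S(80,80)))
print("near wall lower top corner",tri(T(590,492),S(468,400)))
for p,q in(((125,75),"far wall"),((42,343),"near wall")):
    for z in(.105,.115,.125,.135): print(q,z,onz("top",*T(*p),z).round(4))
for p in((88,278),(448,520),(648,412)): print("base",onz("side",*S(*p),.008).round(4))
# notch corners for lane height
for z in(.085,.095,.105):
    P=[onz("top",*T(*p),z)[:2] for p in((118,178),(188,193),(168,270),(98,252))]; print("notch",z,np.mean(P,0).round(4),[np.linalg.norm(P[i]-P[(i+1)%4]).round(4) for i in range(4)])
```

```text
near wall top corner (array([ 0.42934402, -0.07269206,  0.10255721]), np.float64(0.005685263048629098))
near wall lower top corner (array([ 0.37431349, -0.29654255,  0.06787935]), np.float64(0.0003600551916476151))
far wall 0.105 [ 0.5386 -0.1024  0.105 ]
far wall 0.115 [ 0.5364 -0.1023  0.115 ]
far wall 0.125 [ 0.5341 -0.1022  0.125 ]
far wall 0.135 [ 0.5319 -0.1021  0.135 ]
near wall 0.105 [ 0.4272 -0.0705  0.105 ]
near wall 0.115 [ 0.4259 -0.0707  0.115 ]
near wall 0.125 [ 0.4245 -0.0708  0.125 ]
near wall 0.135 [ 0.4232 -0.071   0.135 ]
base [ 0.4272 -0.081   0.008 ]
base [ 0.3743 -0.2909  0.008 ]
base [ 0.48   -0.3224  0.008 ]
notch 0.085 [ 0.4805 -0.111 ] [np.float64(0.0296), np.float64(0.0334), np.float64(0.0298), np.float64(0.0322)]
notch 0.095 [ 0.4788 -0.1108] [np.float64(0.0294), np.float64(0.0331), np.float64(0.0296), np.float64(0.0319)]
notch 0.105 [ 0.477  -0.1106] [np.float64(0.0292), np.float64(0.0328), np.float64(0.0293), np.float64(0.0317)]
```

```bash
cat > rect.py <<'E'
from h import *
def rectify(name,img,org,yaw,zfun,xs,ys):
    ex=np.array([np.cos(yaw),np.sin(yaw)]); ey=np.array([-ex[1],ex[0]])
    X,Y=np.meshgrid(xs,ys); W=np.stack([org[0]+X*ex[0]+Y*ey[0],org[1]+X*ex[1]+Y*ey[1],zfun(X)],-1)
    c=C[name]; f=210/np.tan(np.radians(c["vertical_fov"]/2)); p=W@c["R"].T+c["t"]
    return cv2.remap(img,(f*p[...,0]/p[...,2]+c["cx"]).astype(np.float32),(f*p[...,1]/p[...,2]+c["cy"]).astype(np.float32),cv2.INTER_CUBIC)
E
python3 - <<'E'
from rect import *
t8=np.tan(np.radians(8)); org=(.4535,-.2017); yaw=np.radians(-90-14.5)
t=np.load("pics/top_avg.npy").astype(np.float32).mean(2)
xs=np.arange(-.14,.15,.0005); ys=np.arange(-.08,.0801,.0005)
for zl in(.083,.095):
    r=rectify("top",t,org,yaw,lambda X:zl+.0162-(X+.0921)*t8,xs,ys)
    g=cv2.GaussianBlur(cv2.Sobel(r,cv2.CV_32F,0,1,ksize=5),(1,1),0)
    def fit(x0,x1,lo,hi,sg,nm):
        i=[k for k,x in enumerate(xs) if x0<=x<=x1]; j0,j1=np.searchsorted(ys,[lo,hi])
        G=np.clip(sg*g[j0:j1][:,i],0,None); y=[]
        for k in range(len(i)):
            m=G[:,k].argmax(); a=slice(max(m-4,0),m+5); y.append((G[a,k]*ys[j0:j1][a]).sum()/G[a,k].sum())
        y=np.array(y); p=np.polyfit(xs[i],y,1); ok=abs(y-np.polyval(p,xs[i]))<.002; p=np.polyfit(xs[i][ok],y[ok],1)
        print(zl,nm,"slope deg %.2f  y(-.09)=%.4f y0=%.4f n=%d/%d"%(np.degrees(np.arctan(p[0])),np.polyval(p,-.09),p[1],ok.sum(),len(ok)))
    # which side is +y? ramp y = left of downhill(-y world) => +x world side (far)
    for s,n in((1,"up"),(-1,"down")):
        fit(-.11,.09,-.068,-.045,s,"near "+n); fit(-.11,-.065,.045,.068,s,"far "+n)
    if zl==.083:
        cv2.imwrite("pics/R.png",cv2.resize(r[::-1].clip(0,255).astype(np.uint8),None,fx=1.35,fy=1.35))
        for x in(-.1,-.09,.0): 
            c=r[:,np.searchsorted(xs,x)]; print(x,"near",c[20:80:3].astype(int),"far",c[240:300:3].astype(int))
        for y in(-.03,.0,.03): print("row",y,r[np.searchsorted(ys,y),20:160:4].astype(int))
E
```

```text
0.083 near up slope deg 0.89  y(-.09)=-0.0545 y0=-0.0531 n=380/400
0.083 far up slope deg -0.94  y(-.09)=0.0603 y0=0.0588 n=90/90
0.083 near down slope deg 0.11  y(-.09)=-0.0666 y0=-0.0665 n=396/400
0.083 far down slope deg -0.90  y(-.09)=0.0535 y0=0.0521 n=90/90
-0.1 near [158 146 127 113 101  96  89  88  93 104 122 140 161 178 192 198 203 204
 204 204] far [161 159 159 159 159 160 160 160 155 143 131 124 130 145 165 187 201 212
 216 218]
-0.09 near [155 142 123 111  98  94  89  89  95 107 127 146 168 184 196 201 204 204
 204 204] far [161 160 159 159 159 159 159 159 153 140 127 122 130 148 169 191 203 213
 216 218]
0.0 near [156 143 123 105  89  84  81  84  89  96 108 123 143 161 176 183 186 183
 181 179] far [187 188 189 190 191 191 190 186 181 177 175 177 183 191 199 206 209 211
 212 213]
row -0.03 [218 218 218 216 212 206 203 204 204 205 204 205 205 204 205 205 205 205
 205 204 205 205 204 204 205 206 206 207 209 209 209 207 203 180 148]
row 0.0 [218 218 218 218 218 218 218 218 211 197 163 125 106  99 100 101 101 100
  99  99  97  93  88  89 104 132 170 194 205 210 210 210 203 184 148]
row 0.03 [168 168 168 169 174 183 193 201 203 203 203 203 202 202 202 202 202 201
 201 201 202 202 202 202 202 203 204 207 208 209 210 210 206 197 173]
0.095 near up slope deg 0.88  y(-.09)=-0.0561 y0=-0.0547 n=385/400
0.095 far up slope deg -0.84  y(-.09)=0.0577 y0=0.0564 n=90/90
0.095 near down slope deg 0.01  y(-.09)=-0.0670 y0=-0.0670 n=397/400
0.095 far down slope deg -0.83  y(-.09)=0.0509 y0=0.0496 n=90/90
```

View pics/R.png

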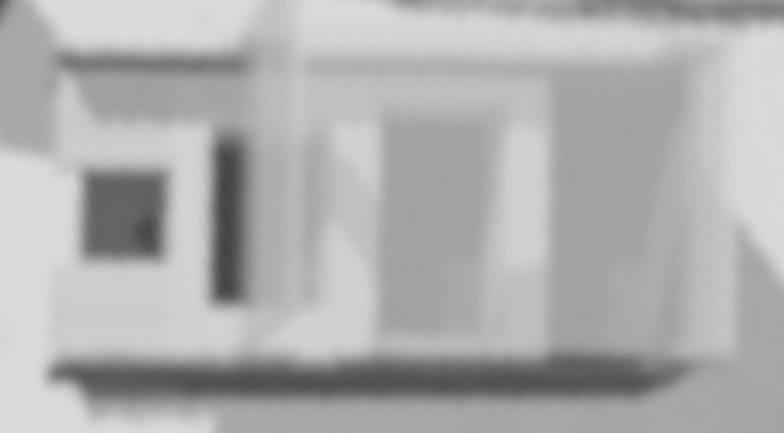

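R shows the notch at rows 170–258, pocket 1 at rows 140–302, and the plate's near edge running at px 82–640. The notch and plate disagree with my reading of the wall lines by about 5 mm, so I'm measuring the plate edges directly in both views.

Run:
```python
from rect import *
t8=np.tan(np.radians(8)); org=(.4535,-.2017); yaw=np.radians(-90-14.5)
I={n:np.load(f"pics/{n}_avg.npy").astype(np.float32).mean(2) for n in("top","side")}
xs=np.arange(-.15,.15,.0005); ys=np.arange(-.08,.0801,.0005)
def fit(r,ax,a0,a1,lo,hi,sg,nm):
    g=cv2.Sobel(r,cv2.CV_32F,1-ax,ax,ksize=5)
    if ax==0: g=g.T; A,B=ys,xs
    else: A,B=xs,ys
    i=np.where((A>=a0)&(A<=a1))[0]; j0,j1=np.searchsorted(B,[lo,hi]); G=np.clip(sg*g[j0:j1][:,i],0,None); y=[]
    for k in range(len(i)):
        m=G[:,k].argmax(); a=slice(max(m-5,0),m+6); y.append((G[a,k]*B[j0:j1][a]).sum()/(G[a,k].sum()+1e-9))
    y=np.array(y); o=np.median(y); ok=abs(y-o)<.005
    for _ in range(3): p=np.polyfit(A[i][ok],y[ok],1); ok=abs(y-np.polyval(p,A[i]))<.0015
    print(nm,"slope %.2f deg, at mid %.4f, at0 %.4f, n=%d/%d"%(np.degrees(np.arctan(p[0])),np.polyval(p,(a0+a1)/2),p[1],ok.sum(),len(ok)))
for n in I:
  for z in(0,.008):
    r=rectify(n,I[n],org,yaw,lambda X:z+0*X,xs,ys)
    fit(r,1,-.09,.09,-.068,-.04,-1,f"{n} z={z} plate near edge")
    if n=="side": fit(r,0,-.04,.045,.095,.13,1,f"{n} z={z} plate lower end")
    if n=="top":  fit(r,0,-.01,.01,-.13,-.095,-1,f"{n} z={z} plate upper end via notch")
for zl in(.083,.095,.107):
    r=rectify("top",I["top"],org,yaw,lambda X:zl-(X+.0921)*t8,xs,ys)
    fit(r,1,-.10,-.085,-.03,-.005,-1,f"zl={zl} notch near"); fit(r,1,-.10,-.085,.005,.035,1,f"zl={zl} notch far")
    fit(r,0,-.012,.018,-.09,-.06,1,f"zl={zl} notch end(-.075)")
    fit(r,0,-.015,.02,-.08,-.04,-1,f"zl={zl} pocket1 up edge(~-.056)")
    fit(r,0,-.05,-.025,-.14,-.10,-1,f"zl={zl} lane upper end(-.118)")
```

```text
top z=0 plate near edge slope -0.79 deg, at mid -0.0567, at0 -0.0567, n=356/360
top z=0 plate upper end via notch slope 9.92 deg, at mid -0.1148, at0 -0.1148, n=27/40
top z=0.008 plate near edge slope -0.73 deg, at mid -0.0576, at0 -0.0576, n=357/360
top z=0.008 plate upper end via notch slope 9.02 deg, at mid -0.1144, at0 -0.1144, n=30/40
side z=0 plate near edge slope -0.70 deg, at mid -0.0568, at0 -0.0568, n=346/360
side z=0 plate lower end slope 0.70 deg, at mid 0.1104, at0 0.1104, n=167/170
side z=0.008 plate near edge slope -0.71 deg, at mid -0.0639, at0 -0.0639, n=360/360
side z=0.008 plate lower end slope 0.80 deg, at mid 0.1173, at0 0.1173, n=164/170
zl=0.083 notch near slope -1.24 deg, at mid -0.0133, at0 -0.0153, n=30/30
zl=0.083 notch far slope -0.29 deg, at mid 0.0199, at0 0.0194, n=30/30
zl=0.083 notch end(-.075) slope 3.93 deg, at mid -0.0793, at0 -0.0795, n=60/60
zl=0.083 pocket1 up edge(~-.056) slope 0.60 deg, at mid -0.0614, at0 -0.0614, n=70/70
zl=0.083 lane upper end(-.118) slope -0.04 deg, at mid -0.1225, at0 -0.1225, n=50/50
zl=0.095 notch near slope -0.51 deg, at mid -0.0152, at0 -0.0160, n=30/30
zl=0.095 notch far slope -0.63 deg, at mid 0.0176, at0 0.0166, n=30/30
zl=0.095 notch end(-.075) slope 5.09 deg, at mid -0.0790, at0 -0.0793, n=60/60
zl=0.095 pocket1 up edge(~-.056) slope 0.50 deg, at mid -0.0613, at0 -0.0613, n=70/70
zl=0.095 lane upper end(-.118) slope 1.03 deg, at mid -0.1219, at0 -0.1212, n=49/50
zl=0.107 notch near slope -0.70 deg, at mid -0.0170, at0 -0.0182, n=30/30
zl=0.107 notch far slope 0.02 deg, at mid 0.0153, at0 0.0154, n=30/30
zl=0.107 notch end(-.075) slope 6.08 deg, at mid -0.0786, at0 -0.0790, n=59/60
zl=0.107 pocket1 up edge(~-.056) slope 0.60 deg, at mid -0.0613, at0 -0.0613, n=70/70
zl=0.107 lane upper end(-.118) slope 1.23 deg, at mid -0.1214, at0 -0.1206, n=50/50
```

The plate edges agree between the two views: yaw is about −105.2°, and the origin is about (0.456, −0.200). The notch and wall sizes fit a lane z of about 0.09–0.096, which I'll confirm by touch. I'll check IK, then do the long roller first since it has the loosest tolerance.

```bash
cat > job.py <<'E'
from h import *
yaw=np.radians(-105.2); ex=np.array([np.cos(yaw),np.sin(yaw),0]); ey=np.array([-ex[1],ex[0],0]); ez=np.array([0,0,1.])
O=np.array([.4563,-.2002,0]); D=.012; XS=-.098; TH=np.radians(45)
ap=np.sin(TH)*ex-np.cos(TH)*ez
ROL=dict(long=(.5651,.2840,92.5),short=(.5069,.1391,69.),mid=(.4957,.0168,77.))
def rot(x,y): return np.c_[x,y,np.cross(x,y)]
def Rplace(s): return rot(s*(np.cos(TH)*ex+np.sin(TH)*ez),ap)
def Rpick(s,ang):
    a=np.radians(ang); p=np.array([-np.sin(a),np.cos(a),0]); p*=np.sign(p@ex); return rot(s*p,-ez)
def tcp_place(z,dy=0,xs=XS): return O+xs*ex+dy*ey+z*ez+D*ap   # z = roller centre height
S=1
E
python3 - <<'E'
from job import *
for s in(1,-1):
    for n,(x,y,a) in ROL.items(): print(s,n,[None if (q:=robot.ik([x,y,z],Rpick(s,a))) is None else q.round(2) for z in(.003,.2)])
    print(s,"place",[None if (q:=robot.ik(p,Rplace(s))) is None else q.round(2) for p in(tcp_place(.108),tcp_place(.135),tcp_place(.135)-.1*ap)])
E
```

```text
1 long [None, None]
1 short [array([ 0.06,  0.71,  1.82, -0.  ,  0.61,  0.42]), array([ 0.06,  0.39,  1.68, -0.  ,  1.08,  0.42])]
1 mid [None, None]
1 place [array([ 0.  ,  0.73,  1.75, -0.86,  1.11,  2.42]), array([ 0.  ,  0.68,  1.74, -0.84,  1.15,  2.37]), array([ 0.12,  0.6 ,  1.61, -0.73,  1.36,  2.28])]
-1 long [array([ 0.29,  0.79,  1.54, -0.  ,  0.81,  0.25]), array([ 0.29,  0.53,  1.41, -0.  ,  1.2 ,  0.25])]
-1 short [array([ 0.06,  0.71,  1.82, -0.  ,  0.61, -2.72]), array([ 0.06,  0.39,  1.68, -0.  ,  1.08, -2.72])]
-1 mid [array([-0.19,  0.69,  1.9 , -0.  ,  0.56,  0.04]), array([-0.19,  0.35,  1.74, -0.  ,  1.05,  0.04])]
-1 place [array([ 0.  ,  0.73,  1.75, -0.86,  1.11, -0.72]), array([ 0.  ,  0.68,  1.74, -0.84,  1.15, -0.77]), array([ 0.12,  0.6 ,  1.61, -0.73,  1.36, -0.86])]
```

```bash
cat >> job.py <<'E'
PS=dict(long=-1,short=1,mid=-1)
def pick(n):
    x,y,a=ROL[n]; R=Rpick(PS[n],a)
    robot.movep([x,y,.12],R); robot.move_l([x,y,.003],velocity=.12)
    robot.close_gripper(40); robot.move_l([x,y,.20],velocity=.25)
    st=robot.get_state(); print(n,"gap",st["finger_gap"],"t",st["time"])
def approach(z0=.132,dy=0):
    robot.movep(tcp_place(z0,dy)-.1*ap,Rplace(-1)); robot.move_l(tcp_place(z0,dy),velocity=.12)
def snap(tag):
    for n in("top","side"): cv2.imwrite(f"pics/{tag}_{n}.png",robot.capture(n)[:,:,::-1])
E
python3 - <<'E'
from job import *
p=robot.get_state()["tool_pos"]
robot.move_l([p[0]+.05,p[1],.33],velocity=.25); pick("long"); approach(); snap("L")
st=robot.get_state(); print(st["time"],st["tool_pos"],st["contact_force"],st["finger_gap"])
a=cv2.imread("pics/L_top.png")[190:260,255:355]; b=cv2.imread("pics/L_side.png")[180:285,225:345]
cv2.imwrite("pics/Lc.png",np.hstack([cv2.resize(a,(390,400)),cv2.resize(b,(400,400))]))
E
```

```text
long gap 0.00022791356294588996 t 7.9083
10.1333 [ 0.48048789 -0.11337558  0.12404158] [ 0.73654485 -0.26957531  0.86858074] 0.0003443252855767925
```

View pics/Lc.png

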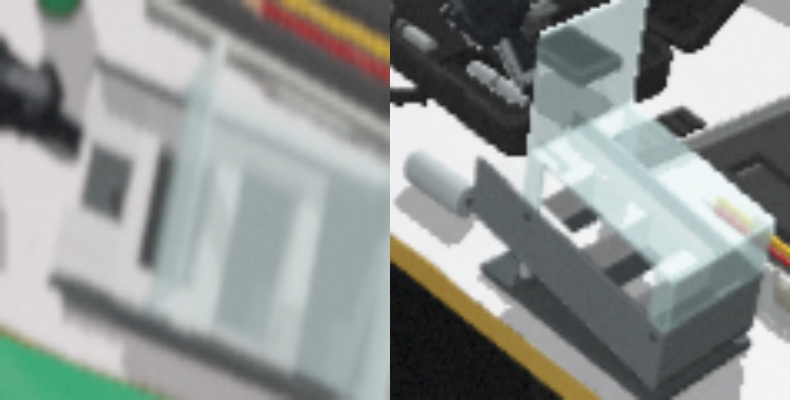

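The grasp missed: the gap is 0. I'm checking the camera and tool frames against each other before doing anything else.

Run:
```python
from job import *
print("start TCP side",proj("side",[.1405,-.608,.195]),"top",proj("top",[.1405,-.608,.195]))
st=robot.get_state(); print(st["tool_pos"],proj("top",st["tool_pos"]),proj("side",st["tool_pos"]),st["ee_rot"].round(2),st["joint_pos"].round(3))
a=cv2.imread("pics/L_top.png")[160:260,130:310]; b=cv2.imread("pics/L_side.png")[110:290,150:345]
def mark(img,p,off,s):
    q=((np.array(p)-off)*s).astype(int); cv2.drawMarker(img,(int(q[0]),int(q[1])),(0,0,255),0,10)
A=cv2.resize(a,None,fx=4.4,fy=4.4)[:, :]; B=cv2.resize(b,None,fx=2,fy=2)
p=st["tool_pos"]; y=st["ee_rot"][:,1]
for k in(0,.05,.1,.15): mark(A,proj("top",p-k*y),(130,160),4.4); mark(B,proj("side",p-k*y),(150,110),2)
im=np.zeros((600,800,3),np.uint8); A=A[:240*1,:792] if 0 else cv2.resize(A,(420,233)); im[:233,:420]=A; im[235:595,:390]=B
t=cv2.imread("pics/side0.png")[220:330,340:470]; T=cv2.resize(t,None,fx=3,fy=3); mark(T,proj("side",[.1405,-.608,.195]),(340,220),3); im[:330,400+10:800]=0; im[240:570,400:790]=T
im[:233,:420]=A
cv2.imwrite("pics/chk.png",im)
```

```text
start TCP side [392.48007174 332.49306696] top [481.07453355 352.10784448]
[ 0.48048789 -0.11337558  0.12404158] [283.13019168 219.08794739] [271.61655111 211.534136  ] [[ 0.19 -0.18 -0.97]
 [ 0.68 -0.68  0.26]
 [-0.71 -0.71 -0.  ]] [ 0.005  0.684  1.743 -0.845  1.147 -0.764]
```

View pics/chk.png

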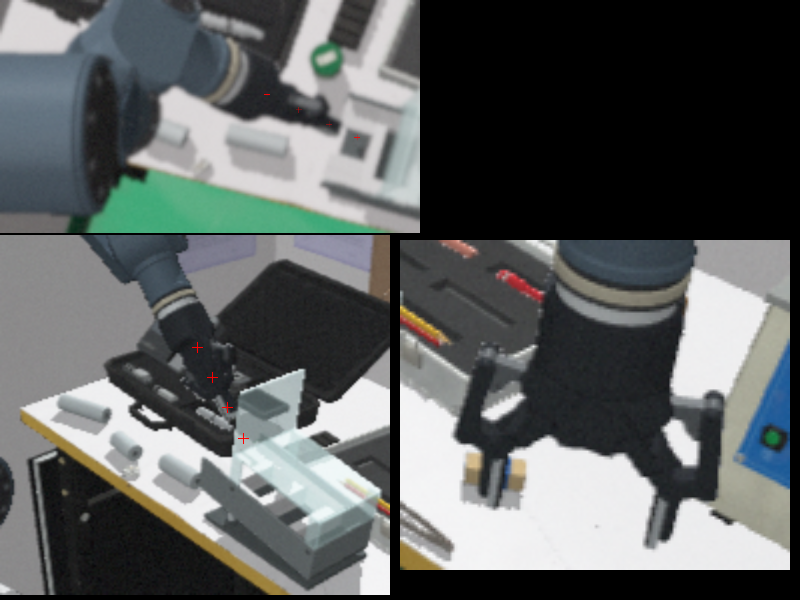

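The picture shows the shut fingertips roughly 35–40 mm short of the reported TCP, along the tool. The start picture shows about the same. That explains the miss, since the tips stayed above the roller. Before relying on this, I'll measure it by touching the table with the shut fingers.

Run:
```python
from job import *
robot.move_l(tcp_place(.132)-.1*ap,velocity=.25)
R=Rpick(-1,92.5)
robot.movep([.52,.205,.08],R); robot.move_l([.52,.205,.012],velocity=.15)
print("hit",robot.move_l([.52,.205,-.06],velocity=.04,max_force=4)); st=robot.get_state(); print(st["time"],st["tool_pos"],st["contact_force"],st["finger_gap"])
robot.move_l([.52,.205,.08],velocity=.25)
```

```text
hit True
13.3667 [ 0.51981369  0.20496614 -0.03579252] [ 0.01550138 -0.08654358  4.63179378] 0.00020418680000142657
```

Contact came at TCP z = −0.0358, so the real tips are about 35.5 mm behind the reported TCP. I'll correct for that and go on.

```bash
sed -i 's/D=.012;/D=.0475;/; s/\[x,y,.003\],velocity=.12/[x,y,.015-D],velocity=.15,max_force=15/; s/\[x,y,.12\],R); /[x,y,.09],R); robot.gripper_open(); /; s/\[x,y,.20\]/[x,y,.15]/' job.py
cat >> job.py <<'E'
def setdown(dy=0,z0=.132):
    hit=robot.move_l(tcp_place(.085,dy),velocity=.03,max_force=3)
    st=robot.get_state(); p=st["tool_pos"]-D*ap; print("hit",hit,"roller centre z",p[2].round(4),"F",st["contact_force"].round(1),"gap",st["finger_gap"].round(4),"t",st["time"])
    return hit
E
python3 - <<'E'
from job import *
robot.movep([.5651,.284,.09],Rpick(-1,92.5)); pick("long")
if robot.get_state()["finger_gap"]>.02:
    approach(); snap("L2")
    st=robot.get_state(); print(st["time"],st["tool_pos"]-D*ap,st["contact_force"],st["finger_gap"])
    b=cv2.imread("pics/L2_side.png")[150:290,205:345]; a=cv2.imread("pics/L2_top.png")[170:270,245:345]
    cv2.imwrite("pics/L2c.png",np.hstack([cv2.resize(a,(395,395)),cv2.resize(b,(395,395))]))
E
```

```text
long gap 0.028614011266730875 t 17.8833
20.1917 [ 0.48271979 -0.10520384  0.13252568] [ 1.00383454  0.28683933 -1.72414054] 0.028499312486675938
```

View pics/L2c.png

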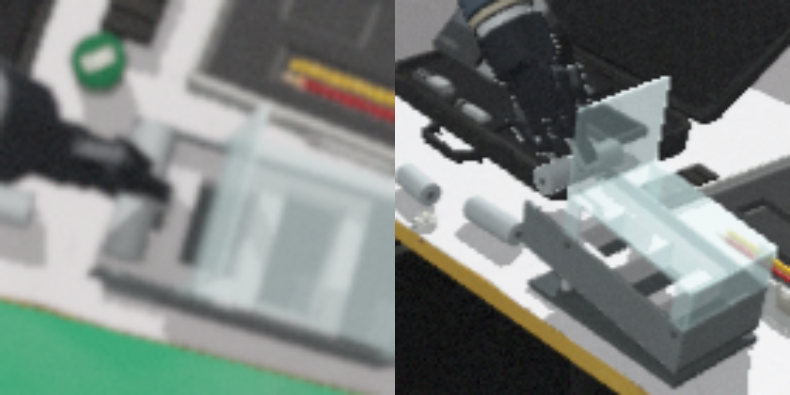

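The roller is held across, and its ends show at top-crop (150,125) and (123,252). I'll measure its end positions against the commanded centre.

```bash
cat >> job.py <<'E'
def axisprof(L,k=6,h=.02):
    im=np.mean([robot.capture("top").astype(np.float32) for _ in range(k)],0).mean(2)
    st=robot.get_state(); c=st["tool_pos"]-D*ap; s=np.arange(-L/2-h,L/2+h,.002); out=[]
    for x in s:
        px=np.float32([proj("top",c+ey*x+ex*w) for w in np.linspace(-.005,.005,5)])
        out.append(cv2.remap(im,px[:,:1],px[:,1:],cv2.INTER_LINEAR).mean())
    print([(int(round(x*1000)),int(v)) for x,v in zip(s,out) if abs(x)>L/2-.016]); print("y' of tool",(c-O)@ey)
E
python3 - <<'E'
from job import *
axisprof(.1)
E
```

```text
[(-70, 97), (-68, 91), (-66, 93), (-64, 104), (-62, 118), (-60, 131), (-58, 145), (-56, 152), (-54, 151), (-52, 142), (-50, 132), (-48, 130), (-46, 133), (-44, 136), (-42, 138), (-40, 138), (-38, 138), (-36, 138), (34, 182), (36, 182), (38, 182), (40, 182), (42, 182), (44, 182), (46, 182), (48, 184), (50, 189), (52, 198), (54, 208), (56, 214), (58, 218), (60, 218), (62, 219), (64, 219), (66, 219), (68, 219)]
y' of tool 0.0001516646001344489
```

The held roller is centred to about 0.2 mm in the tool, so I set it down.

```bash
cat >> job.py <<'E'
def release():
    robot.gripper_open(); robot.dwell(.1); p=robot.get_state()["tool_pos"]; robot.move_l(p-.12*ap,velocity=.2)
    print("t",robot.get_state()["time"])
E
python3 - <<'E'
from job import *
if setdown():
    release(); robot.dwell(.3); snap("L3")
    a=cv2.imread("pics/L3_top.png").astype(int)-np.load("pics/top_avg.npy"); m=(abs(a).sum(2)>60).astype(np.uint8)[190:270,262:362]
    print("\n".join("".join(".#"[i] for i in r[::2]) for r in m[::3]))
E
```

```text
Traceback (most recent call last):
  File "job.py", line 24, in setdown
    st=robot.get_state(); p=st["tool_pos"]-D*ap; print("hit",hit,"roller centre z",p[2].round(4),"F",st["contact_force"].round(1),"gap",st["finger_gap"].round(4),"t",st["time"])
                                                                                                                                        ^^^^^^^^^^^^^^^^^^^^^^
AttributeError: 'float' object has no attribute 'round'
```

```bash
sed -i 's/st\["finger_gap"\].round(4)/round(st["finger_gap"],4)/' job.py
python3 - <<'E'
from job import *
st=robot.get_state(); p=st["tool_pos"]-D*ap; print(p, st["contact_force"],st["time"],st["finger_gap"], ((p-O)@ex,(p-O)@ey))
E
```

```text
[ 0.48177335 -0.10596556  0.10304304] [-0.20179519 -0.51054122  2.88938163] 21.4667 0.028759404905138276 (np.float64(-0.09761662714726821), np.float64(-0.0001250460716787868))
```

Contact at centre z = 0.103. That puts the head at about 0.102, inside 0.110 ± 0.012, so I release.

Run:
```python
from job import *
release(); robot.dwell(.3); snap("L3")
a=cv2.imread("pics/L3_top.png").astype(int)-np.load("pics/top_avg.npy"); m=(abs(a).sum(2)>60).astype(np.uint8)[190:270,262:362]
print("\n".join("".join(".#"[i] for i in r[::2]) for r in m[::3]))
c3=cv2.imread("pics/L3_side.png").astype(int)-np.load("pics/side_avg.npy"); m=(abs(c3).sum(2)>60).astype(np.uint8)[190:290,245:345]
print("\n".join("".join(".#"[i] for i in r[::2]) for r in m[::3]))
# expected pixel of lodged long in pocket3
h=-.008
for n in("top","side"): print(n,[proj(n,O+x*ex+(z+h)*ez).round(1) for x,z in((-.033,.067),(.033,.058),(.094,.049))])
```

```text
t 22.9083
..................................................
..................................................
..................................................
..................................................
#.................................................
#.................................................
..................................................
..................................................
..................................................
..................................................
..................................................
..................................................
..........................................#.......
..........................................#.......
........................................###.......
.......................................####.......
.......................................####.......
......................................#####.......
......................................####........
.....................................####.........
.....................................##...........
...................
[... 1469 characters left out ...]
.........................###.............
...............................###................
..................................................
..................................................
..................................................
..................................................
..................................................
..................................................
..................................................
..................................................
..................................................
top [array([301.2, 228.5]), array([322.6, 235.1]), array([342.2, 241.3])]
side [array([284. , 238.6]), array([299.6, 251.1]), array([314.7, 263.6])]
```

The change is centred at top (342,241), which matches pocket 3, with the axis across the lane. Next is the short roller, stopping to measure its centring.

Run:
```python
from job import *
pick("short")
if robot.get_state()["finger_gap"]>.02: approach(.120); axisprof(.06); print(robot.get_state()["time"])
```

```text
short gap 0.028880734277189284 t 27.0583
[(-50, 168), (-48, 165), (-46, 161), (-44, 159), (-42, 159), (-40, 159), (-38, 160), (-36, 159), (-34, 153), (-32, 142), (-30, 132), (-28, 131), (-26, 136), (-24, 141), (-22, 145), (-20, 147), (-18, 151), (-16, 154), (14, 60), (16, 67), (18, 74), (20, 81), (22, 96), (24, 121), (26, 148), (28, 168), (30, 176), (32, 176), (34, 170), (36, 164), (38, 161), (40, 160), (42, 159), (44, 151), (46, 137), (48, 126)]
y' of tool 0.0002497040413813147
29.4667
```

The short roller is centred within about 0.5 mm, so I set it down.

Run:
```python
from job import *
if setdown(-.0004):
    release(); robot.dwell(.3); snap("S3")
    a=cv2.imread("pics/S3_top.png").astype(int)-cv2.imread("pics/L3_top.png"); m=(abs(a).sum(2)>50).astype(np.uint8)[190:270,262:362]
    print("\n".join("".join(".#"[i] for i in r[::2]) for r in m[::3]))
    pick("mid")
    if robot.get_state()["finger_gap"]>.02: approach(.120); axisprof(.08); print(robot.get_state()["time"])
```

```text
hit True roller centre z 0.1031 F [0.6 0.  4.2] gap 0.0288 t 30.1417
t 31.5833
..................................................
..................................................
..................................................
..................................................
..................................................
..................................................
..................................................
..................................................
..................................................
..................................................
..................................................
..................###.............................
..................##..............................
.................###..............................
.................##...............................
................###...............................
..................................................
..................................................
..................................................
..................................................
..................................................
..................................................
..................................................
..................................................
..................................................
..................................................
..................................................
mid gap 0.02854593978520208 t 35.425
[(-60, 113), (-58, 129), (-56, 145), (-54, 157), (-52, 163), (-50, 166), (-48, 164), (-46, 159), (-44, 152), (-42, 140), (-40, 129), (-38, 126), (-36, 131), (-34, 135), (-32, 137), (-30, 138), (-28, 139), (-26, 139), (24, 120), (26, 147), (28, 167), (30, 177), (32, 181), (34, 182), (36, 182), (38, 182), (40, 181), (42, 175), (44, 163), (46, 144), (48, 129), (50, 136), (52, 159), (54, 185), (56, 204), (58, 214)]
y' of tool 0.0002894612614810983
37.525
```

Short stopped at about (297,229), against an expected pocket 1 at (301,228). Middle is centred within about 0.4 mm, so I set it down.

Run:
```python
from job import *
if setdown(.0):
    release(); robot.dwell(.3); snap("M3")
    a=cv2.imread("pics/M3_top.png").astype(int)-cv2.imread("pics/S3_top.png"); m=(abs(a).sum(2)>45).astype(np.uint8)[190:270,262:362]
    print("\n".join("".join(".#"[i] for i in r[::2]) for r in m[::3]))
    p=robot.get_state()["tool_pos"]; robot.move_l([p[0],p[1]+.08,.28],velocity=.25); snap("F")
    A=cv2.resize(cv2.imread("pics/F_top.png")[190:265,262:362],(400,300),interpolation=cv2.INTER_CUBIC); B=cv2.resize(cv2.imread("pics/F_side.png")[195:300,240:345],(400,400),interpolation=cv2.INTER_CUBIC)
    im=np.zeros((600,800,3),np.uint8); im[:300,:400]=A; im[:400,400:]=B
    im[300:580,:373]=cv2.resize(cv2.imread("pics/F_top.png"),(373,280)); cv2.imwrite("pics/final.png",im); print(robot.get_state()["time"])
```

```text
hit True roller centre z 0.103 F [0.5 0.2 3.6] gap 0.0283 t 38.2
t 39.6417
..................................................
..................................................
..................................................
..................................................
..................................................
..................................................
..................................................
..................................................
..................................................
..................................................
..................................................
...............................##.................
..............................####................
.............................#####................
.............................####.................
............................#####.................
............................####..................
............................###...................
...........................##.....................
..................................................
..................................................
..................................................
..................................................
..................................................
..................................................
..................................................
..................................................
40.8917
```

View pics/final.png

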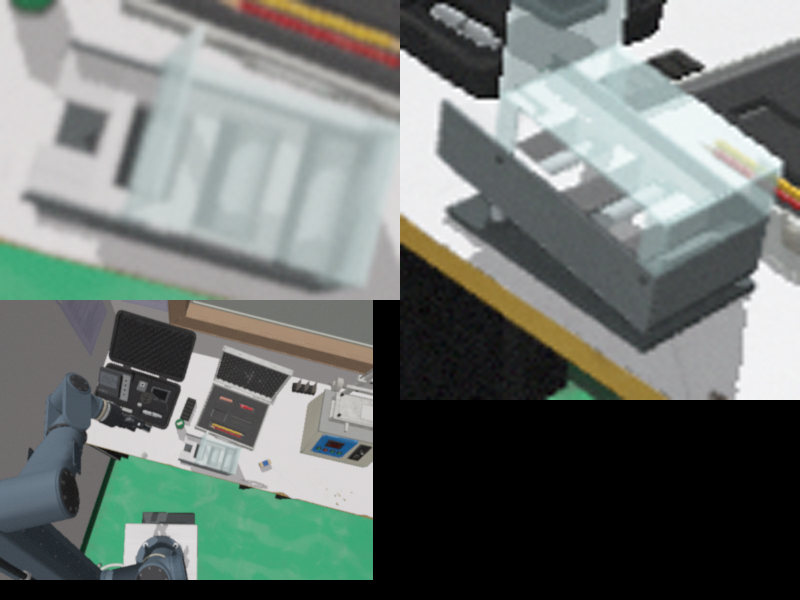

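The final picture shows rollers lying across in pockets 1 and 2 in the side crop, at (560,165) and (630,210). The top crop shows them in pockets 2 and 3, at (240,175) and (320,195). The bystanders look unmoved and the arm is clear.

```bash
python3 -c "
from rig import robot
robot.dwell(.3); print(robot.get_state()['contact_force']); robot.finish_job()"
```

```text
[-0.64848118  0.78023612 -0.35591694]
the job is handed in; nothing more can be done
```

I set all three rollers down on the prongs and handed the job in at about 41 s. By the last pictures each one rolled into its own pocket.

- **Set-down:** I lowered each roller at 0.03 m/s with the tool leaning 45° until I felt contact. All three touched with the roller centre at z = 0.103, about 8 mm below nominal and within the stated range. I set them down 8 mm uphill of the head point, still on the prongs, so the opening fingers would clear the pane.
- **Middle and long:** their images appear at top pixels (322,233) and (342,241). I expected pocket 2 at (323,235) and pocket 3 at (342,241).
- **Short:** it is partly hidden by the pane, and the visible part sits at (297,229) against (301,228) expected for pocket 1. The side view also shows it lying across in pocket 1, so this is the least directly measured of the three.
- **Bystanders:** they look unmoved in the last picture, but I did not measure their positions. The tool was clear and showed only about 1 N of residual force.

**Checks that disagreed or failed:**
- **First grasp:** the first try at the long roller closed on nothing. The real fingertips are about 35.5 mm behind the reported TCP; pictures showed it and a touch on the table confirmed it. I corrected for this in all later moves.
- **Ramp position:** my first reading of the ramp walls differed from the base plate and notch by about 5 mm. I used the plate edges, where both cameras agreed.

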